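# Stir the nut clusters under the glass shelf and put the spoon back

## Task

Take the long spoon out of the caddy, dip its blade into the near side of the pan (the side not under the glass shelf), and from there stir the nut clusters clockwise as seen from above, all the way round the pan and under the shelf, for two full rounds ending at the near side; keep on with further rounds if any cluster still lies within 1.5 cm of where it lay at the start. Then stand the spoon back in the caddy, blade down on its floor, and leave it there: keep all clusters in the pan, touch them only with the spoon, do not bump the glass shelf, and leave everything else on the counter where it stands.

Things in the scene. Friction and masses are not known exactly. Their poses are not given: they have to be found in the camera images.
- spoon: long flat wooden spoon, 255 mm, 110 g. Origin: middle of its blade's end; z runs up the shaft, x is thickness, y width. Blade z 0-46 mm, 24 mm wide (looks 32), 8 thick; shaft z 46-255 mm, 12 mm wide (y), 10 thick (x). It starts leaning in the caddy about 39 degrees from vertical, blade on the floor at the far (+x) wall, shaft over the near (-x) rim, some 90 mm sticking out
- spoon_tip (a point): middle of the end of the spoon's blade (the spoon's origin)
- spoon_grip (a point): point on the middle of the spoon's shaft 215 mm from the blade's end, a good place to grip across the 12 mm width
- caddy: open-topped steel utensil box fixed to the counter, 110 mm along its x, 62 mm along its y, 120 mm high, walls and floor 3 mm; origin: centre of its underside. Its -x end faces the robot's side; it stands on the left or the right of the pan
- pan: round shallow steel pan fixed to the counter, outer radius 85 mm at the rim (81 mm at the foot), wall 3 mm, floor 4 mm thick, 55 mm high; origin: centre of its underside. Its -x is the near, open side, +x the far side under the glass shelf, +y left, -y right
- guard: clear glass serving shelf, fixed: 200 mm deep (x), 380 wide (y), 10 thick, underside 190 mm above the counter. Origin: on the counter below the middle of its front edge; the shelf spans x 0 to 200 mm, above the pan's far half. Posts 14 mm thick at x 12 and 188, y -175 and 175 mm. A carton and a tub stack up to 70 mm high are fixed on top
- nut0: a lumpy caramel-brown nut cluster of four fused balls, about 28 mm across and 25 mm high, 14 g, lying in the pan; origin: its middle, about 12 mm above what it lies on
- nut1: a lumpy caramel-brown nut cluster of four fused balls, about 28 mm across and 25 mm high, 14 g, lying in the pan; origin: its middle, about 12 mm above what it lies on
- nut2: a lumpy caramel-brown nut cluster of four fused balls, about 28 mm across and 25 mm high, 14 g, lying in the pan; origin: its middle, about 12 mm above what it lies on
- nut3: a lumpy caramel-brown nut cluster of four fused balls, about 28 mm across and 25 mm high, 14 g, lying in the pan; origin: its middle, about 12 mm above what it lies on
- nut4: a lumpy caramel-brown nut cluster of four fused balls, about 28 mm across and 25 mm high, 14 g, lying in the pan; origin: its middle, about 12 mm above what it lies on
- nut5: a lumpy caramel-brown nut cluster of four fused balls, about 28 mm across and 25 mm high, 14 g, lying in the pan; origin: its middle, about 12 mm above what it lies on
- napkins: black napkin box, 100 x 75 mm, 115 mm high, 0.9 kg, loose; origin: centre of its underside; on the side of the pan where the caddy is not
- syrup: clear syrup bottle, 56 mm across, 165 mm high, loose; origin: centre of its underside; stands in front of the pan to one side
- cups: stack of paper cups, up to 76 mm across, 125 mm high, loose; origin: centre of its underside; in front of the pan to the other side

How it is judged (in metres and radians):
On the way, in this order (a step that is already met when the one before it is completed fails the run):
1. the spoon's blade is dipped into the near side of the pan (tip under 35 mm above the counter) (x of spoon_tip in the frame of pan between -0.08 and -0.012 m and z of spoon_tip in the frame of pan below 0.035 m and y of spoon_tip in the frame of pan between -0.024 and 0.024 m), for 0.03 s.
2. round 1: blade down at the pan's left (+y) side (y of spoon_tip in the frame of pan between 0.026 and 0.08 m and x of spoon_tip in the frame of pan between -0.05 and 0.06 m and z of spoon_tip in the frame of pan below 0.035 m), for 0.03 s.
3. round 1: blade down at the far side, under the shelf (x of spoon_tip in the frame of pan between 0.022 and 0.08 m and z of spoon_tip in the frame of pan below 0.035 m and y of spoon_tip in the frame of pan between -0.024 and 0.024 m), for 0.03 s.
4. round 1: blade down at the right (-y) side (y of spoon_tip in the frame of pan between -0.08 and -0.026 m and x of spoon_tip in the frame of pan between -0.05 and 0.06 m and z of spoon_tip in the frame of pan below 0.035 m), for 0.03 s.
5. round 1 completed: blade back at the near side (all of step 1), for 0.03 s.
6. round 2: blade down at the pan's left (+y) side (all of step 2), for 0.03 s.
7. round 2: blade down at the far side, under the shelf (all of step 3), for 0.03 s.
8. round 2: blade down at the right (-y) side (all of step 4), for 0.03 s.
9. round 2 (or a later one) completed at the near side with every cluster at least 15 mm from where it lay at the start (all of step 5 and distance of each of nut0, nut1, nut2, nut3, nut4, nut5 from where it was at the start of the episode above 0.015 m), for 0.03 s.
At the end, for the whole second after the job is handed in: The spoon stands or leans at rest in the caddy, blade end inside it and within 30 mm of the counter's height, less than 0.9 rad from vertical; all six clusters are in the pan, below its rim; napkin box, bottle and cups are within 30 mm of where they stood (x of spoon_tip in the frame of caddy between -0.055 and 0.055 m and y of spoon_tip in the frame of caddy between -0.031 and 0.031 m and z of spoon_tip in the frame of caddy below 0.03 m and angle between spoon's own z axis and vertical below 0.9 rad and linear speed of spoon below 0.03 m/s and horizontal distance between each of nut0, nut1, nut2, nut3, nut4, nut5 and pan below 0.08 m and height (world z) of each of nut0, nut1, nut2, nut3, nut4, nut5 below 0.055 m and distance of each of napkins, syrup, cups from where it was at the start of the episode below 0.03 m); the robot touches nothing.
It fails at once if a cluster is touched by the robot itself (contact force between any of the fingers, the arm and nut0 above 0.3 N or contact force between any of the fingers, the arm and nut1 above 0.3 N or contact force between any of the fingers, the arm and nut2 above 0.3 N or contact force between any of the fingers, the arm and nut3 above 0.3 N or contact force between any of the fingers, the arm and nut4 above 0.3 N or contact force between any of the fingers, the arm and nut5 above 0.3 N).
It fails at once if a cluster leaves the pan (horizontal distance between any of nut0, nut1, nut2, nut3, nut4, nut5 and pan above 0.095 m).
It fails at once if the glass shelf or its posts are bumped (over 5 N) (contact force between guard and anything else above 5 N).
It fails at once if a bystander is shifted by more than 30 mm or tipped over (distance of any of napkins, syrup, cups from where it was at the start of the episode above 0.03 m or angle between any of napkins, syrup, cups's own z axis and vertical above 0.4 rad).
It also fails if it takes over 64 s, if anything falls off the work surface, if the arm or the gripper's body presses on something with over 40 N, if the wrist force passes 120 N, or if a joint passes its speed limit or range.

## Robot

A 7-joint arm with a two-finger parallel gripper is mounted at the origin on the work surface. World frame = base frame: x ahead of the robot, y to its left, z up, the work surface at z = 0. Lengths are in mm, angles in rad, forces in N, time in s.
With the tool pointing down it reaches from about 425 to 925 mm from the base axis. Payload 6.8 kg.
Tool frame: the origin (TCP) lies at the very end of the fingers, on their centre line; the grasp point (between the pads) lies 19 mm behind it; x points along the fingers, z is the direction in which the jaws open and shut, and the axes are right-handed (so a half turn about x gives the same grasp; the last joint's range is limited). The gripper opens to 85 mm and grips with 20 to 120 N. Pads are 22 mm wide; open, the fingers measure 114 mm over their backs; the gripper's body (76 mm by 85 mm) begins 54 mm behind the grasp point. The pads swing forward as they close: fully open they stand 13 mm farther back than shut.
Start: joints at [1.18, 0.477, 0.022, 1.555, -0.011, 1.109, -0.083], TCP at [188.364, -648.202, 231.308] pointing down, gripper open.
Joint ranges: [-2.96, 2.96], [-0.34, 2.1], [-1.41, 1.46], [0.24, 2.44], [-1.37, 4.51], [0.17, 1.92], [-2.96, 2.96]. Speed limits (rad/s): [2.39, 2.39, 3.14, 3.14, 3.14, 3.14, 3.14].

## Interface

Orientations are given as [roll, pitch, yaw] about the fixed x, y, z axes, in that order (R = Rz(yaw) Ry(pitch) Rx(roll)).
In Python, from workcell import get_obs, get_image, sign_off gives the robot as it stands. The module is installed in compiled form; this text tells all that it offers.
- The arm moves only by the shell command python3 -m pendant 'ROWS' [OPENING]. ROWS is JSON, a list of rows, each a list of 2 entries, a list of its own where there are three numbers: the shift along the tool's x, y, z in mm, then the turn, a rotation vector about the tool's x, y, z in rad. In form: [[[tx, ty, tz], [ax, ay, az]], ...]. A call has exactly 8 rows; each row is the pose to reach, as a shift and turn from the pose commanded when the call began, along the tool's axes at that moment; what a row does not reach only later rows make up. A row lasts 1/10 s, in which the tool goes at most 50 mm and 8.59 degrees, less where a joint would pass 70% of its speed; a pose out of reach is approached as far as the arm can. A call with a gripper value outside its range is refused whole. OPENING is the finger opening in mm, from 0 to 85.4, set as the call begins (- or left out, the last holds). The fingers move at their own pace and stop on an object; the grip force is fixed at half the most. Time passes only in rows, so rows that repeat a pose let the fingers close, or fill a call up. It gives the time, the measured TCP pose, the force and the opening at its end, in the units of the state.
- get_obs(): the state, without advancing time (a new reading comes with each control period).
- get_image(name): name is "scene" or "top"; returns a dict with "frame" (384x512x3 uint8, blue, green, red), "intrinsics" (3x3 intrinsics, pixels), "dist" ([k1, k2, p1, p2, k3] as OpenCV has them; the pictures are not rectified), "world_from_camera" (4x4, takes a point from camera to world coordinates). Camera axes: x right, y down, z forward; pixel columns grow to the right and rows downward; lengths in mm; the calibration is good to about 2 mm. A picture is of the moment at which its call begins. There is no depth.
- sign_off(): hands the job in, once; it reports no verdict.
The state is a dict: "t": time; "qpos": joint angles; "joint_vel": joint speeds; "effort": joint torques, N m; "tcp_pos": TCP position; "ee_rot": TCP orientation; "force": force on the tool from outside, world axes, zero at the start; "wrist_torque": the same for the moment, N m; "opening": finger opening in mm.
Only numpy, scipy, OpenCV 4.12 (cv2) and the standard library are available. Lean on these libraries where they do the work, as an engineer would, in place of code of your own. Each camera call takes 0.05 s, during which the arm holds its last target. There are 200 camera calls.

## Working session

There is one attempt and no reset: what is moved stays moved. The work goes in short steps, Python scripts to look and compute and a shell command to move; the robot and the scene stay as the last step left them, time stands still between calls to the robot, and variables do not carry over. Pictures are saved under pics/ and viewed, about 8 in all and at most 12, crops included, and the job is handed in when it is done.

```bash
mkdir -p pics
python3 - <<'E'
from workcell import *
import cv2,numpy as np
np.set_printoptions(precision=3,suppress=True)
o=get_obs();print(o['t'],o['tcp_pos'],o['ee_rot'],o['opening'])
for n in('scene','top'):
    d=get_image(n);cv2.imwrite(f'pics/{n}0.png',d['frame']);np.savez(f'{n}0.npz',**d)
    print(n,d['intrinsics'],d['dist'],d['world_from_camera'])
a=[cv2.imread(f'pics/{n}0.png') for n in('scene','top')]
E
```

```text
0.0 [ 188.144 -647.624  230.325] [-3.044  1.569  1.952] 85.34531287973385
scene [[456.123   0.    256.196]
 [  0.    456.123 194.899]
 [  0.      0.      1.   ]] [0.062 0.    0.    0.    0.   ] [[  -0.955   -0.265    0.132  411.063]
 [  -0.296    0.835   -0.464  634.98 ]
 [   0.013   -0.482   -0.876 1266.863]
 [   0.       0.       0.       1.   ]]
top [[450.617   0.    255.473]
 [  0.    450.617 193.305]
 [  0.      0.      1.   ]] [-0.002  0.     0.     0.     0.   ] [[  -0.011   -0.997    0.07   504.613]
 [  -1.       0.012    0.014  -13.803]
 [  -0.014   -0.07    -0.997 1227.656]
 [   0.       0.       0.       1.   ]]
```

View pics/scene0.png

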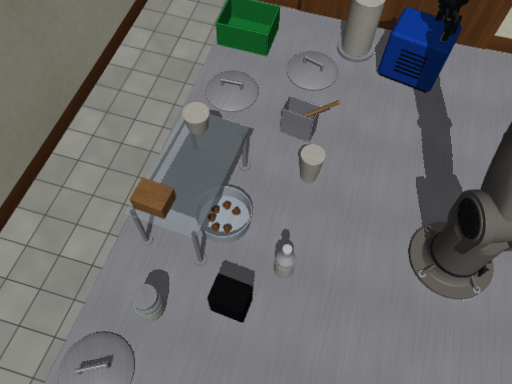

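View pics/top0.png

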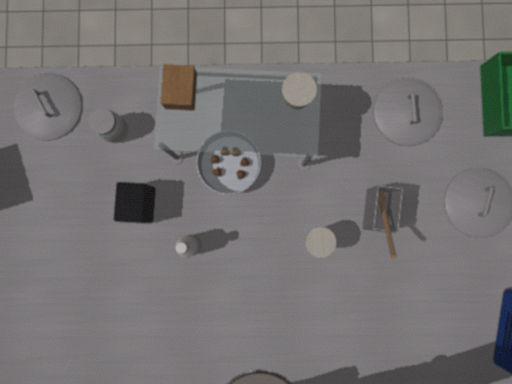

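Scene: the pan is at (225,214) and the caddy at (299,118) with the spoon end at (338,102). Top: the pan is at (230,163), the caddy at (388,208), the spoon runs from (380,195) to (393,255), and the cups are at (320,242). I'll enlarge the caddy and pan areas.

Run:
```python
import cv2,numpy as np
s=cv2.imread('pics/scene0.png');t=cv2.imread('pics/top0.png')
def c(im,x,y,w,h,k):
    return cv2.resize(im[y:y+h,x:x+w],None,fx=k,fy=k,interpolation=cv2.INTER_CUBIC)
top=np.hstack([c(s,270,85,80,60,5),c(t,350,175,80,90,5)[:300]])if 0 else None
o=np.zeros((600,800,3),np.uint8)
o[:300,:400]=c(s,270,85,80,60,5); o[:300,400:]=c(s,185,180,80,60,5)
o[300:,:400]=c(t,350,180,100,75,4); o[300:,400:]=c(t,180,125,100,75,4)
cv2.imwrite('pics/c0.png',o)
```

```text
(no output)
```

View pics/c0.png

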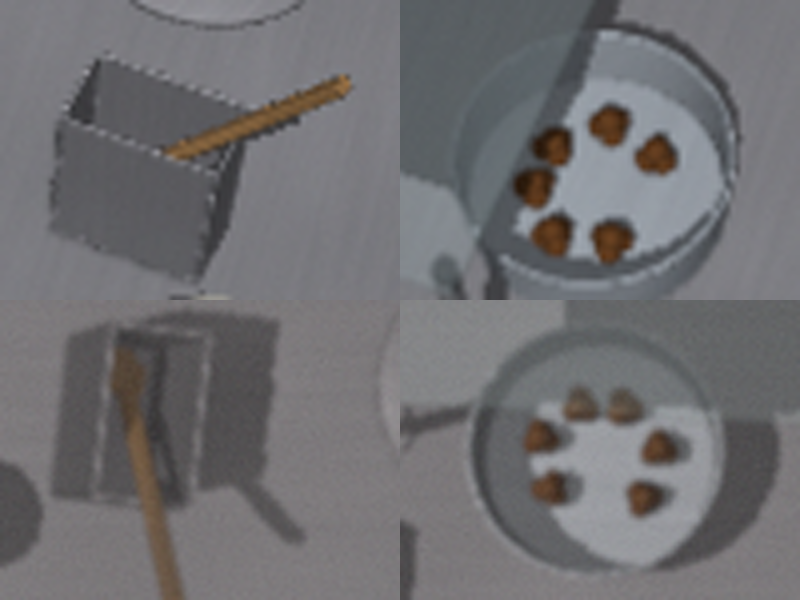

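Crops: in the scene view the caddy rim corners are at (282,109), (314,120.6), (320,106.4) and (290,96.4). In the top view they are at (378.8,186.8), (403.2,188.2), (396.7,230.7) and (373.2,229.2). The spoon end is at about (339.6,102) in scene, and the pan rim is centred at about (229.2,161.8) in top. Next I'll turn these into positions.

```bash
cat > h.py <<'E'
import numpy as np,cv2
from scipy.spatial.transform import Rotation as R
np.set_printoptions(precision=2,suppress=True)
def load(n): return dict(np.load(n+'.npz'))
def ray(d,uv):
    p=cv2.undistortPoints(np.array([[uv]],float),d['intrinsics'],d['dist'])[0,0]
    W=d['world_from_camera'];v=W[:3,:3]@np.array([p[0],p[1],1]);return W[:3,3],v/np.linalg.norm(v)
def onz(d,uv,z):
    c,v=ray(d,uv);return c+v*(z-c[2])/v[2]
def tri(d1,a,d2,b):
    c1,v1=ray(d1,a);c2,v2=ray(d2,b)
    k=np.linalg.lstsq(np.array([v1,-v2]).T,c2-c1,rcond=None)[0]
    p,q=c1+k[0]*v1,c2+k[1]*v2;return (p+q)/2,np.linalg.norm(p-q)
def brown(f):
    h=cv2.cvtColor(f,cv2.COLOR_BGR2HSV);return cv2.inRange(h,(4,90,40),(22,255,255))
def blobs(d,x0,y0,x1,y1,amin=4):
    m=np.zeros(d['frame'].shape[:2],np.uint8);m[y0:y1,x0:x1]=brown(d['frame'])[y0:y1,x0:x1]
    n,l,s,c=cv2.connectedComponentsWithStats(m);return [(c[i],s[i,4]) for i in range(1,n) if s[i,4]>=amin],m
E
python3 - <<'E'
from h import *
s,t=load('scene0'),load('top0')
S=[(282,109),(314,120.6),(320,106.4),(290,96.4)]
T=[(378.75,186.75),(373.2,229.2),(396.7,230.7),(403.2,188.2)]
for u,v in zip(S,T): print('rim',tri(s,u,t,v),onz(s,u,120)[:2],onz(t,v,120)[:2])
print('pan',onz(t,(229.25,161.75),55), onz(s,(185+ (58+338)/2/5*1-0,180+160/5),55))
for d,b in((s,(275,85,350,145)),(t,(360,180,410,262))):
    bl,m=blobs(d,*b);print('spoon',bl)
    ys,xs=np.nonzero(m);p=np.c_[xs,ys].astype(float)
    k=np.argsort(xs if d is s else ys);print(p[k[:4]],p[k[-4:]], cv2.fitLine(p.astype(np.float32),cv2.DIST_L2,0,.01,.01).ravel())
for d,b in((s,(185,190,265,245)),(t,(195,135,260,195))):
    for c,a in blobs(d,*b)[0]: print('nut',c,a,onz(d,c,16)[:2])
for n,u in(('cups',(320,242)),('syrup',(188,246)),('nap',(134,203))): print(n,onz(t,u,120))
print('post/guard front edge',onz(t,(305,155),190),onz(t,(157,152),190),onz(t,(318,156),190))
E
```

```text
rim (array([ 597.72, -304.16,  109.92]), np.float64(3.019591677278111)) [ 597.58 -295.82] [ 595.4  -301.75]
rim (array([ 490.47, -286.93,  113.32]), np.float64(2.064220322144668)) [ 488.99 -281.77] [ 491.57 -285.14]
rim (array([ 485.78, -342.3 ,  120.37]), np.float64(3.09170809190941)) [ 484.28 -342.92] [ 487.31 -342.17]
rim (array([ 590.71, -366.33,  105.1 ]), np.float64(3.15244658283652)) [ 586.85 -353.65] [ 591.11 -361.46]
pan [671.22  70.23  55.  ] [665.59  77.6   55.  ]
spoon [(array([321.62, 108.36]), np.int32(134))]
[[303. 115.]
 [304. 114.]
 [304. 115.]
 [305. 114.]] [[338. 103.]
 [338. 101.]
 [339. 101.]
 [339. 102.]] [  0.93  -0.38 321.62 108.36]
spoon [(array([381.45, 200.27]), np.int32(22)), (array([385.13, 220.36]), np.int32(100)), (array([393.12, 255.75]), np.int32(8))]
[[380. 194.]
 [382. 195.]
 [380. 197.]
 [384. 197.]] [[393. 256.]
 [394. 256.]
 [393. 257.]
 [394. 257.]] [  0.2    0.98 384.94 218.77]
nut [226.33 204.74] 39 [676.89  34.36]
nut [215.21 208.87] 39 [704.78  58.19]
nut [235.84 210.87] 38 [642.21  45.6 ]
nut [211.39 216.78] 41 [706.71  87.12]
nut [214.95 226.74] 43 [685.15 115.24]
nut [226.76 227.88] 42 [650.1  108.13]
nut [234.  153.5] 4 [699.16  59.97]
nut [214.37 159.14] 35 [684.41 113.39]
nut [244.15 161.94] 34 [675.72  32.62]
nut [216.94 171.76] 33 [649.88 106.58]
nut [240.24 174.09] 33 [642.75  43.48]
cups [ 461.81 -154.83  120.  ]
syrup [455.35 168.1  120.  ]
nap [562.33 301.81 120.  ]
post/guard front edge [ 665.56 -115.37  190.  ] [677.11 229.   190.  ] [ 662.84 -145.41  190.  ]
```

```bash
cat >> h.py <<'E'
def Rt(e): return R.from_euler('xyz',e)
def rel(p0,R0,p1,R1):
    """shift and rotvec in tool axes of pose0 to pose1"""
    return R0.inv().apply(np.array(p1)-p0),(R0.inv()*R1).as_rotvec()
E
python3 - <<'E'
from h import *
from workcell import get_obs
s,t=load('scene0'),load('top0')
end,e=tri(s,(339.5,101.8),t,(393.7,257.3));print('end',end,e)
# line as intersection of the two image-line planes
def pl(d,a,b):
    c,v=ray(d,a);_,w=ray(d,b);n=np.cross(v,w);n/=np.linalg.norm(n);return n,n@c
n1,k1=pl(s,(303.5,114.8),(339.5,101.8));n2,k2=pl(t,(381.2,200),(393.7,257.3))
u=np.cross(n1,n2);u/=np.linalg.norm(u);u*=np.sign(u[2]);print('axis',u,'lean',np.degrees(np.arccos(u[2])),'az',np.degrees(np.arctan2(u[1],u[0])))
print('grip',end-40*u,'tip',end-255*u)
o=get_obs();print(Rt(o['ee_rot']).as_matrix())
E
```

```text
end [ 428.17 -310.19  198.93] 1.2590685514842266
axis [-0.67  0.08  0.74] lean 42.04975972696514 az 173.1697144392185
grip [ 454.77 -313.38  169.23] tip [ 597.75 -330.51    9.58]
[[-0.    0.96  0.28]
 [ 0.    0.28 -0.96]
 [-1.   -0.   -0.  ]]
```

Spoon grip is at (455,-313,169) with a lean of about 40°, which agrees with the text. I'm moving above it, rotating by 0.40 about the tool x axis.

```bash
python3 -m pendant '[[[-40,0,0],[0,0,0]],[[-40,35,-25],[0.1,0,0]],[[-40,73,-52],[0.2,0,0]],[[-40,111,-79],[0.3,0,0]],[[-40,150,-106],[0.4,0,0]],[[-40,190,-134],[0.4,0,0]],[[-40,230,-162],[0.4,0,0]],[[-40,262,-185],[0.4,0,0]]]' 60
python3 - <<'E'
from h import *
from workcell import get_obs
o=get_obs();print(o['t'],o['tcp_pos'],o['qpos'],o['opening']);R0=Rt(o['ee_rot']);print(R0.as_matrix())
Rg=R.from_matrix(np.array([[0,0,-1],[.993,-.118,0],[-.118,-.993,0]]).T)
print(rel(o['tcp_pos'],R0,[455,-313,250],Rg))
E
```

```text
t: 0.9
tcp_pos: [390.0, -394.5, 271.1]
ee_rot: [-3.069, 1.57, 1.529]
force: [0.7, 0.4, 0.4]
opening: 60.0
0.9 [ 389.97 -394.53  271.09] [ 0.71  0.24 -0.04  1.8   0.01  1.1  -1.02] 59.9693815052362
[[ 0.    0.99 -0.11]
 [ 0.   -0.11 -0.99]
 [-1.   -0.   -0.  ]]
(array([ 21.16,  55.25, -88.44]), array([ 0., -0.,  0.]))
```

```bash
python3 -m pendant '[[[0,25,-40],[0,0,0]],[[10,55,-80],[0,0,0]],[[20,55,-88],[0,0,0]],[[45,55,-88],[0,0,0]],[[70,55,-88],[0,0,0]],[[95,55,-88],[0,0,0]],[[120,55,-88],[0,0,0]],[[120,55,-88],[0,0,0]]]' 60
python3 - <<'E'
from workcell import *
import cv2,numpy as np
o=[]
for n,b in(('scene',(270,60,100,75)),('top',(350,185,100,75))):
    d=get_image(n);np.savez(f'{n}1.npz',**d);x,y,w,h=b
    o.append(cv2.resize(d['frame'][y:y+h,x:x+w],None,fx=4,fy=4,interpolation=cv2.INTER_CUBIC))
cv2.imwrite('pics/g1.png',np.hstack(o))
E
```

```text
t: 1.7
tcp_pos: [450.5, -315.3, 147.8]
ee_rot: [-1.957, 1.563, 2.638]
force: [-0.3, 0.8, 0.2]
opening: 59.9
```

View pics/g1.png

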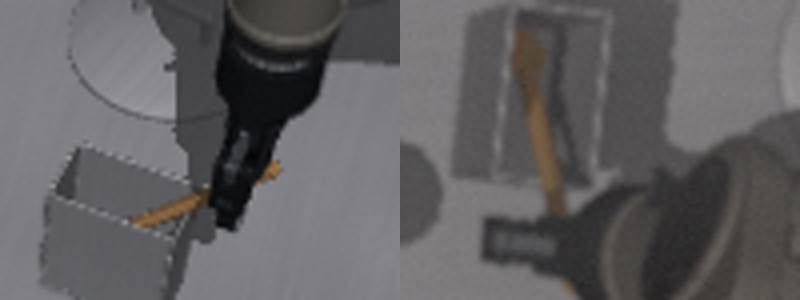

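The fingers straddle the shaft, with the spoon end showing behind them at (270,170) in the scene crop. I'll close and lift.

```bash
python3 -m pendant '[[[0,0,0],[0,0,0]],[[0,0,0],[0,0,0]],[[0,0,0],[0,0,0]],[[0,0,0],[0,0,0]],[[0,0,0],[0,0,0]],[[0,0,0],[0,0,0]],[[-10,-8,0],[0,0,0]],[[-20,-15,0],[0,0,0]]]' 0
python3 -m pendant '[[[-20,-5,0],[0,0,0]],[[-45,-8,0],[0,0,0]],[[-70,-10,0],[0,0,0]],[[-95,-10,0],[0,0,0]],[[-120,-10,0],[0,0,0]],[[-145,-10,0],[0,0,0]],[[-165,-10,0],[0,0,0]],[[-165,-10,0],[0,0,0]]]'
python3 - <<'E'
from h import *
from workcell import *
o=get_obs();print(o['qpos'])
out=[]
for n,b in(('scene',(250,40,120,90)),('top',(350,165,120,90))):
    d=get_image(n);np.savez(f'{n}2.npz',**d);x,y,w,h=b
    out.append(cv2.resize(d['frame'][y:y+h,x:x+w],(400,300),interpolation=cv2.INTER_CUBIC))
cv2.imwrite('pics/g2.png',np.hstack(out))
E
```

```text
t: 2.6
tcp_pos: [437.9, -314.6, 171.8]
ee_rot: [-2.325, 1.571, 2.271]
force: [1.0, -0.0, -1.7]
opening: 11.2
t: 3.4
tcp_pos: [428.3, -314.3, 339.3]
ee_rot: [1.037, 1.566, -0.652]
force: [1.3, -0.5, -1.6]
opening: 11.1
[ 0.6   0.15 -0.09  1.75  0.02  1.23 -1.19]
```

View pics/g2.png

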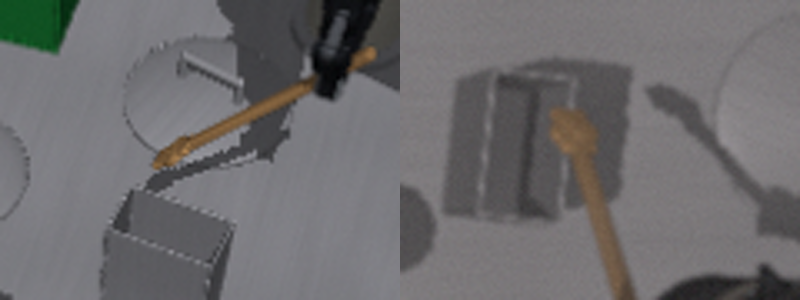

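The spoon is out. Its tip is at scene (297.1,88.9) and top (398.6,198.6). I'll work out the tip relative to the tool.

Run:
```python
from h import *
from workcell import *
s,t=load('scene2'),load('top2')
o=get_obs();p=o['tcp_pos'];R0=Rt(o['ee_rot'])
bs=blobs(s,250,60,335,105);bt=blobs(t,380,190,430,256)
print(bs[0],bt[0])
for m in(bs[1],bt[1]):
    ys,xs=np.nonzero(m);print(xs.min(),xs.max(),ys.min(),ys.max())
    if m is bs[1]: print(np.c_[xs,ys][np.argsort(xs)[:6]])
    else: print(np.c_[xs,ys][np.argsort(ys)[:8]])
tip,e=tri(s,(297.1,88.9),t,(398.6,198.6));print('tip',tip,e)
g=p+R0.apply([-19,0,0]);d=tip-g;print('grasp',g,'d',d,np.linalg.norm(d),'lean',np.degrees(np.arctan2(np.hypot(*d[:2]),-d[2])))
print(R0.as_matrix())
```

```text
[(array([314.39,  78.99]), np.int32(175))] [(array([403.22, 210.08]), np.int32(205)), (array([413.86, 246.24]), np.int32(29))]
296 334 67 90
[[296  90]
 [296  88]
 [296  89]
 [297  87]
 [297  89]
 [297  90]]
396 417 198 255
[[396 198]
 [397 198]
 [398 198]
 [396 199]
 [397 199]
 [398 199]
 [399 199]
 [400 199]]
tip [ 562.35 -327.74  191.12] 1.2069466484273788
grasp [ 427.32 -313.45  354.87] d [ 135.03  -14.29 -163.76] 212.73053777429885 lean 39.664293372766195
[[-0.    0.99 -0.12]
 [ 0.   -0.12 -0.99]
 [-1.   -0.   -0.  ]]
```

Tip relative to the grasp is (135,-14,-164), length 213 mm and lean 39.7°, all consistent. I'm carrying it to the pan and yawing +0.12 so tool y = world x and tool z = -world y.

```bash
python3 -m pendant '[[[0,-1,-30],[-0.03,0,0]],[[0,-2,-70],[-0.06,0,0]],[[0,-3,-112],[-0.09,0,0]],[[0,-4,-155],[-0.12,0,0]],[[0,-5,-198],[-0.12,0,0]],[[0,-7,-240],[-0.12,0,0]],[[0,-8,-280],[-0.12,0,0]],[[0,-9,-310],[-0.12,0,0]]]'
python3 - <<'E'
from h import *
from workcell import *
o=get_obs();p=o['tcp_pos'];R0=Rt(o['ee_rot']);print(o['t'],p,R0.as_matrix(),o['qpos'])
E
```

```text
t: 4.3
tcp_pos: [454.1, -1.3, 334.8]
ee_rot: [-1.643, 1.568, 3.076]
force: [0.9, -0.4, -0.8]
opening: 11.3
4.3 [454.07  -1.33 334.81] [[-0.    1.    0.01]
 [ 0.    0.01 -1.  ]
 [-1.   -0.   -0.  ]] [ 0.25  0.04 -0.39  1.89  0.02  1.21 -1.71]
```

```bash
python3 -m pendant '[[[0,10,-30],[0,0,0]],[[10,20,-60],[0,0,0]],[[30,30,-74],[0,0,0]],[[50,40,-74],[0,0,0]],[[75,48,-74],[0,0,0]],[[100,48,-74],[0,0,0]],[[100,48,-74],[0,0,0]],[[100,48,-74],[0,0,0]]]'
python3 - <<'E'
from h import *
from workcell import *
o=get_obs();print(o['tcp_pos'])
out=[]
for n,b in(('scene',(180,150,120,90)),('top',(170,120,120,90))):
    d=get_image(n);np.savez(f'{n}3.npz',**d);x,y,w,h=b
    out.append(cv2.resize(d['frame'][y:y+h,x:x+w],(400,300),interpolation=cv2.INTER_CUBIC))
cv2.imwrite('pics/g3.png',np.hstack(out))
E
```

```text
t: 5.1
tcp_pos: [502.3, 69.7, 235.7]
ee_rot: [-1.479, 1.568, -3.046]
force: [0.4, 1.0, -0.2]
opening: 11.2
[502.33  69.74 235.67]
```

View pics/g3.png

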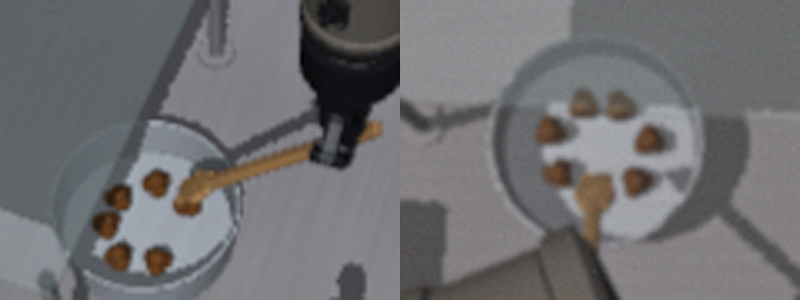

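The spoon is poised over the near side. Tip is at top (229.1,172.8) and pan rim centre at (229.7,162.4). I'll check its offset from the pan centre.

Run:
```python
from h import *
s,t=load('scene3'),load('top3')
print('tip',onz(t,(229.1,172.8),91),'pan',onz(t,(229.7,162.4),55))
# pan rim in scene, crop: left 55,right 240 ; use rim extreme pixels as rays at z=55
for uv in((55,215),(242,205),(150,117)): print(onz(s,(180+uv[0]*.3,150+uv[1]*.3),55))
for d,b in((s,(185,190,265,245)),(t,(195,135,260,195))):
    for c,a in blobs(d,*b)[0]: print(c,a,onz(d,c,14)[:2])
```

```text
tip [637.84  68.22  91.  ] pan [669.49  69.06  55.  ]
[741.88 110.36  55.  ]
[586.88  50.96  55.  ]
[694.61  -9.89  55.  ]
[245.38 204.01] 186 [621.95  13.18]
[226.33 204.74] 39 [677.32  33.4 ]
[215.28 208.93] 40 [704.98  57.37]
[211.39 216.78] 41 [707.19  86.25]
[215.05 226.74] 42 [685.32 114.31]
[226.78 227.78] 41 [650.53 106.96]
[223.   152.75] 4 [701.93  90.02]
[234.  153.5] 4 [699.48  60.09]
[214.26 159.12] 34 [684.78 113.89]
[244.24 161.76] 34 [676.48  32.45]
[216.94 171.76] 33 [650.12 106.77]
[240.3 174. ] 33 [643.22  43.41]
[227.65 180.24] 119 [626.66  77.85]
```

```bash
python3 -m pendant '[[[12,0,-4],[0,0,0]],[[24,0,-4],[0,0,0]],[[36,0,-4],[0,0,0]],[[48,0,-4],[0,0,0]],[[58,0,-4],[0,0,0]],[[68,0,-4],[0,0,0]],[[78,0,-4],[0,0,0]],[[78,0,-4],[0,0,0]]]'
python3 - <<'E'
import numpy as np
ph=np.radians(np.arange(0,361,7.5));x=np.round(6-36*np.cos(ph));y=np.round(42*np.sin(ph))
x0,y0=x[0],2
for k in range(6):
    print(k,[(int(x[i]-x0),int(-(y[i]-y0))) for i in range(8*k+1,8*k+9)]);x0,y0=x[8*k+8],y[8*k+8]
E
```

```text
t: 6.0
tcp_pos: [502.6, 73.3, 156.7]
ee_rot: [-1.429, 1.568, -2.997]
force: [-0.2, 0.3, -1.5]
opening: 11.0
0 [(0, -3), (1, -9), (3, -14), (5, -19), (7, -24), (11, -28), (14, -31), (18, -34)]
1 [(4, -3), (9, -5), (13, -6), (18, -6), (23, -6), (27, -5), (32, -3), (36, 0)]
2 [(4, 3), (7, 6), (11, 10), (13, 15), (15, 20), (17, 25), (18, 31), (18, 36)]
3 [(0, 5), (-1, 11), (-3, 16), (-5, 21), (-7, 26), (-11, 30), (-14, 33), (-18, 36)]
4 [(-4, 3), (-9, 5), (-13, 6), (-18, 6), (-23, 6), (-27, 5), (-32, 3), (-36, 0)]
5 [(-4, -3), (-7, -6), (-11, -10), (-13, -15), (-15, -20), (-17, -25), (-18, -31), (-18, -36)]
```

```bash
python3 -m pendant '[[[0,0,-3],[0,0,0]],[[0,1,-9],[0,0,0]],[[0,3,-14],[0,0,0]],[[0,5,-19],[0,0,0]],[[0,7,-24],[0,0,0]],[[0,11,-28],[0,0,0]],[[0,14,-31],[0,0,0]],[[0,18,-34],[0,0,0]]]'
python3 -m pendant '[[[0,4,-3],[0,0,0]],[[0,9,-5],[0,0,0]],[[0,13,-6],[0,0,0]],[[0,18,-6],[0,0,0]],[[0,23,-6],[0,0,0]],[[0,27,-5],[0,0,0]],[[0,32,-3],[0,0,0]],[[0,36,0],[0,0,0]]]'
python3 -m pendant '[[[0,4,3],[0,0,0]],[[0,7,6],[0,0,0]],[[0,11,10],[0,0,0]],[[0,13,15],[0,0,0]],[[0,15,20],[0,0,0]],[[0,17,25],[0,0,0]],[[0,18,31],[0,0,0]],[[0,18,36],[0,0,0]]]'
python3 - <<'E'
from h import *
from workcell import *
out=[]
for n,b in(('scene',(180,150,120,90)),('top',(170,120,120,90))):
    d=get_image(n);np.savez(f'{n}4.npz',**d);x,y,w,h=b
    out.append(cv2.resize(d['frame'][y:y+h,x:x+w],(400,300),interpolation=cv2.INTER_CUBIC))
cv2.imwrite('pics/g4.png',np.hstack(out))
E
```

```text
t: 6.8
tcp_pos: [521.7, 107.7, 158.2]
ee_rot: [-0.873, 1.571, -2.441]
force: [0.5, -1.3, -1.0]
opening: 10.9
t: 7.6
tcp_pos: [557.9, 107.6, 158.3]
ee_rot: [2.442, 1.571, 0.874]
force: [0.1, 0.2, -1.5]
opening: 11.6
t: 8.4
tcp_pos: [575.7, 71.0, 158.3]
ee_rot: [1.2, 1.571, -0.368]
force: [-0.7, 0.0, -1.2]
opening: 11.0
```

View pics/g4.png

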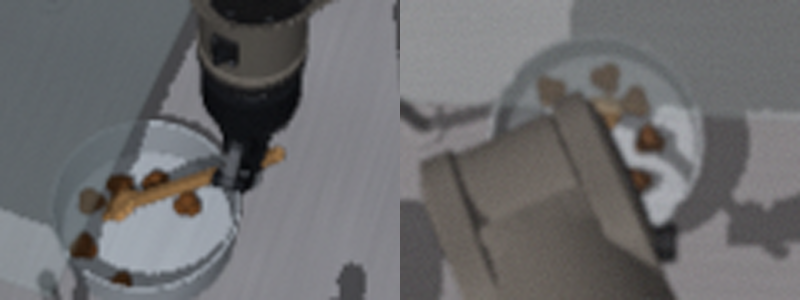

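The blade is at the far side, at (115,212) in the scene crop, with the clusters pushed ahead and outward and the gripper clear of the shelf. I'll continue to the near side.

```bash
python3 -m pendant '[[[0,0,5],[0,0,0]],[[0,-1,11],[0,0,0]],[[0,-3,16],[0,0,0]],[[0,-5,21],[0,0,0]],[[0,-7,26],[0,0,0]],[[0,-11,30],[0,0,0]],[[0,-14,33],[0,0,0]],[[0,-18,36],[0,0,0]]]'
python3 -m pendant '[[[0,-4,3],[0,0,0]],[[0,-9,5],[0,0,0]],[[0,-13,6],[0,0,0]],[[0,-18,6],[0,0,0]],[[0,-23,6],[0,0,0]],[[0,-27,5],[0,0,0]],[[0,-32,3],[0,0,0]],[[0,-36,0],[0,0,0]]]'
python3 -m pendant '[[[0,-4,-3],[0,0,0]],[[0,-7,-6],[0,0,0]],[[0,-11,-10],[0,0,0]],[[0,-13,-15],[0,0,0]],[[0,-15,-20],[0,0,0]],[[0,-17,-25],[0,0,0]],[[0,-18,-31],[0,0,0]],[[0,-18,-36],[0,0,0]]]'
python3 - <<'E'
from h import *
from workcell import *
out=[]
for n,b in(('scene',(180,150,120,90)),('top',(170,120,120,90))):
    d=get_image(n);np.savez(f'{n}5.npz',**d);x,y,w,h=b
    out.append(cv2.resize(d['frame'][y:y+h,x:x+w],(400,300),interpolation=cv2.INTER_CUBIC))
cv2.imwrite('pics/g5.png',np.hstack(out))
E
```

```text
t: 9.3
tcp_pos: [557.8, 36.6, 158.7]
ee_rot: [2.298, 1.569, 0.731]
force: [-0.8, 2.9, 0.5]
opening: 10.7
t: 10.1
tcp_pos: [521.0, 35.6, 158.2]
ee_rot: [-1.067, 1.57, -2.636]
force: [0.8, -0.4, 1.5]
opening: 10.9
t: 10.9
tcp_pos: [502.7, 72.1, 157.9]
ee_rot: [-1.465, 1.569, -3.032]
force: [-0.1, 1.1, -1.6]
opening: 10.9
```

View pics/g5.png

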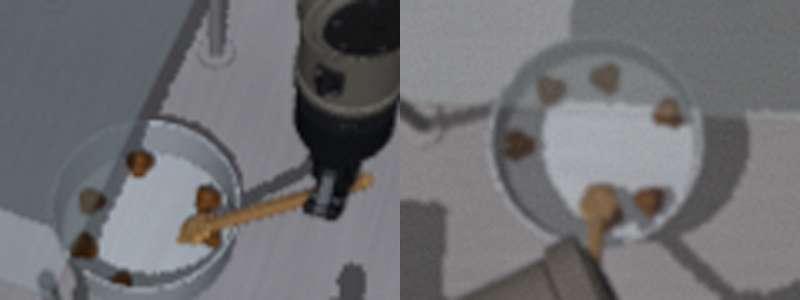

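Round 1 is done. The clusters in the scene crop are at (140,160), (92,200), (84,243), (122,280), (208,198) and (212,235). I'll compute the displacements.

Run:
```python
from h import *
s,t=load('scene5'),load('top5')
I=np.array([(650,107),(685,114),(706,87),(705,58),(676.5,33),(643,43.5)])
for uv in((122,280),(84,243),(92,200),(140,160),(208,198),(212,235)):
    p=onz(s,(180+uv[0]*.3,150+uv[1]*.3),16)[:2];print(p,np.hypot(*(p-[668.5,71])),np.hypot(*(I-p).T))
for uv in((518,145),(551,90),(604,78),(668,112),(650,200)): print(onz(t,(170+(uv[0]-400)*.3,120+uv[1]*.3),16)[:2])
```

```text
[672.44 136.16] 65.2767297950337 [ 36.79  25.47  59.52  84.67 103.24  97.22]
[717.48 112.06] 63.916492799153055 [ 67.67  32.54  27.57  55.48  89.05 101.23]
[725.66  68.86] 57.19586068556478 [84.72 60.75 26.75 23.34 60.85 86.46]
[697.45  16.03] 62.12624839389277 [102.6   98.76  71.48  42.64  26.96  60.99]
[624.6   34.73] 56.9436297099597 [76.6  99.66 96.74 83.7  51.93 20.38]
[609.43  69.54] 59.085110462188794 [55.21 87.67 98.13 96.26 76.38 42.49]
[672.81 137.82]
[717.66 110.72]
[726.96  67.38]
[698.3   15.44]
[626.53  30.75]
```

All clusters are at least 20 mm from every starting position. Round 2 takes the same path.

```bash
python3 -m pendant '[[[0,0,-5],[0,0,0]],[[0,1,-11],[0,0,0]],[[0,3,-16],[0,0,0]],[[0,5,-21],[0,0,0]],[[0,7,-26],[0,0,0]],[[0,11,-30],[0,0,0]],[[0,14,-33],[0,0,0]],[[0,18,-36],[0,0,0]]]'
python3 -m pendant '[[[0,4,-3],[0,0,0]],[[0,9,-5],[0,0,0]],[[0,13,-6],[0,0,0]],[[0,18,-6],[0,0,0]],[[0,23,-6],[0,0,0]],[[0,27,-5],[0,0,0]],[[0,32,-3],[0,0,0]],[[0,36,0],[0,0,0]]]'
python3 -m pendant '[[[0,4,3],[0,0,0]],[[0,7,6],[0,0,0]],[[0,11,10],[0,0,0]],[[0,13,15],[0,0,0]],[[0,15,20],[0,0,0]],[[0,17,25],[0,0,0]],[[0,18,31],[0,0,0]],[[0,18,36],[0,0,0]]]'
python3 -m pendant '[[[0,0,5],[0,0,0]],[[0,-1,11],[0,0,0]],[[0,-3,16],[0,0,0]],[[0,-5,21],[0,0,0]],[[0,-7,26],[0,0,0]],[[0,-11,30],[0,0,0]],[[0,-14,33],[0,0,0]],[[0,-18,36],[0,0,0]]]'
python3 -m pendant '[[[0,-4,3],[0,0,0]],[[0,-9,5],[0,0,0]],[[0,-13,6],[0,0,0]],[[0,-18,6],[0,0,0]],[[0,-23,6],[0,0,0]],[[0,-27,5],[0,0,0]],[[0,-32,3],[0,0,0]],[[0,-36,0],[0,0,0]]]'
python3 -m pendant '[[[0,-4,-3],[0,0,0]],[[0,-7,-6],[0,0,0]],[[0,-11,-10],[0,0,0]],[[0,-13,-15],[0,0,0]],[[0,-15,-20],[0,0,0]],[[0,-17,-25],[0,0,0]],[[0,-18,-31],[0,0,0]],[[0,-18,-36],[0,0,0]]]'
python3 - <<'E'
from h import *
from workcell import *
out=[]
for n,b in(('scene',(180,150,120,90)),('top',(170,120,120,90))):
    d=get_image(n);np.savez(f'{n}6.npz',**d);x,y,w,h=b
    out.append(cv2.resize(d['frame'][y:y+h,x:x+w],(400,300),interpolation=cv2.INTER_CUBIC))
cv2.imwrite('pics/g6.png',np.hstack(out))
E
```

```text
t: 11.8
tcp_pos: [521.7, 107.7, 158.3]
ee_rot: [-0.877, 1.571, -2.445]
force: [0.7, 0.2, -2.1]
opening: 11.4
t: 12.6
tcp_pos: [558.0, 107.8, 158.4]
ee_rot: [2.392, 1.57, 0.824]
force: [-0.2, -0.3, -1.2]
opening: 10.9
t: 13.4
tcp_pos: [575.6, 71.0, 158.3]
ee_rot: [0.227, 1.571, -1.342]
force: [0.1, -0.2, -0.7]
opening: 11.0
t: 14.2
tcp_pos: [557.4, 36.1, 158.4]
ee_rot: [2.714, 1.57, 1.147]
force: [-0.3, 2.4, -1.5]
opening: 11.3
t: 15.0
tcp_pos: [521.2, 35.3, 158.2]
ee_rot: [-0.384, 1.57, -1.953]
force: [-0.1, 0.8, -1.8]
opening: 10.8
t: 15.8
tcp_pos: [503.4, 72.2, 158.3]
ee_rot: [-2.007, 1.571, 2.709]
force: [0.1, -0.2, -0.9]
opening: 11.2
```

View pics/g6.png

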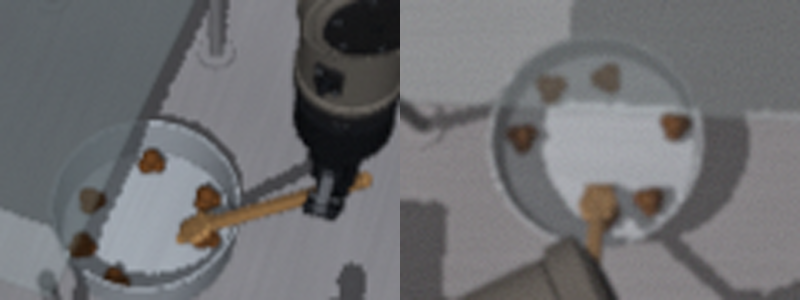

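Round 2 is done. Clusters in the scene crop are now at (116,275), (82,244), (92,200), (152,160), (208,198) and (208,236). I'll check the displacements from both views.

Run:
```python
from h import *
s,t=load('scene6'),load('top6')
I=np.array([(650,107),(685,114),(706,87),(705,58),(676.5,33),(643,43.5)])
for uv in((116,275),(82,244),(92,200),(152,160),(208,198),(208,236)):
    p=onz(s,(180+uv[0]*.3,150+uv[1]*.3),16)[:2];print(p,np.hypot(*(I-p).T))
print([ (c,a,onz(s,c,16)[:2]) for c,a in blobs(s,185,190,265,245)[0]])
for d,b in((t,(195,135,260,195)),):
  for c,a in blobs(d,*b)[0]:
    p=onz(d,c,16)[:2];print('top',c,a,p,np.hypot(*(I-p).T))
```

```text
[679.2  133.17] [ 39.21  20.03  53.38  79.47 100.21  96.7 ]
[718.86 113.54] [ 69.17  33.86  29.49  57.24  91.   103.25]
[725.66  68.86] [84.72 60.75 26.75 23.34 60.85 86.46]
[686.78  12.65] [101.27 101.37  76.79  48.87  22.8   53.56]
[624.6   34.73] [76.6  99.66 96.74 83.7  51.93 20.38]
[612.59  71.6 ] [51.5  83.91 94.67 93.4  74.66 41.4 ]
[(array([224.92, 198.08]), np.int32(36), array([688.71,  13.57])), (array([245.34, 214.97]), np.int32(217), array([610.15,  50.16])), (array([209.43, 210.14]), np.int32(7), array([720.15,  67.64])), (array([204.66, 223.56]), np.int32(32), array([718.28, 114.62])), (array([214.3, 232.4]), np.int32(20), array([680.73, 133.31]))]
top [251.79 157.3 ] 33 [688.13  11.78] [102.57 102.27  77.32  49.21  24.2   55.16]
top [206.12 160.71] 24 [680.41 135.82] [ 41.9   22.3   55.12  81.61 102.9   99.62]
top [229.12 183.23] 120 [618.28  73.75] [45.96 77.92 88.72 88.14 71.07 39.07]
top [244.18 179.76] 34 [627.2   32.97] [77.46 99.53 95.55 81.73 49.3  18.99]
```

All clusters are at least 19 mm clear of every starting position, in both views. I'll lift out and go back to the caddy by the reverse path.

```bash
python3 -m pendant '[[[-15,0,0],[0,0,0]],[[-32,0,0],[0,0,0]],[[-50,0,0],[0,0,0]],[[-75,-5,0],[0,0,0]],[[-105,-20,0],[0,0,0]],[[-135,-35,0],[0,0,0]],[[-160,-48,0],[0,0,0]],[[-178,-48,0],[0,0,0]]]'
python3 -m pendant '[[[0,0,30],[0,0,0]],[[0,-1,65],[0,0,0]],[[0,-3,105],[0.03,0,0]],[[0,-6,145],[0.06,0,0]],[[0,-10,185],[0.09,0,0]],[[0,-14,225],[0.12,0,0]],[[0,-18,260],[0.12,0,0]],[[0,-20,285],[0.12,0,0]]]'
python3 - <<'E'
from h import *
from workcell import *
o=get_obs();p=o['tcp_pos'];R0=Rt(o['ee_rot']);print(o['t'],p)
Rg=R.from_matrix(np.array([[0,0,-1],[.993,-.118,0],[-.118,-.993,0]]).T)
print(rel(p,R0,[428,-314,336],Rg))
E
```

```text
t: 16.7
tcp_pos: [454.6, 71.5, 338.2]
ee_rot: [1.252, 1.569, -0.316]
force: [0.5, -1.1, -1.2]
opening: 11.1
t: 17.5
tcp_pos: [435.3, -216.7, 336.2]
ee_rot: [-0.424, 1.57, -2.115]
force: [0.0, 0.6, -1.0]
opening: 10.9
17.5 [ 435.27 -216.66  336.22]
(array([ 0.3 ,  4.47, 97.5 ]), array([-0.,  0.,  0.]))
```

```bash
python3 -m pendant '[[[0,1,25],[0,0,0]],[[0,2,50],[0,0,0]],[[0,3,75],[0,0,0]],[[0,4,90],[0,0,0]],[[0,4,97],[0,0,0]],[[0,4,97],[0,0,0]],[[0,4,97],[0,0,0]],[[0,4,97],[0,0,0]]]'
python3 - <<'E'
from h import *
from workcell import *
o=get_obs();print(o['tcp_pos'])
for n,b in(('scene',(250,60,335,105)),('top',(380,190,430,256))):
    d=get_image(n);np.savez(n+'7.npz',**d);m=blobs(d,*b)[1];ys,xs=np.nonzero(m);print(blobs(d,*b)[0],xs.min(),xs.max(),ys.min(),ys.max())
    print(np.c_[xs,ys][np.argsort(xs if n=='scene' else ys)[:8]].tolist())
E
```

```text
t: 18.3
tcp_pos: [429.4, -309.2, 336.4]
ee_rot: [2.833, 1.57, 1.147]
force: [-0.8, 0.5, -1.2]
opening: 11.1
[ 429.37 -309.21  336.37]
[(array([314.5 ,  80.63]), np.int32(176))] 295 334 69 92
[[295, 91], [296, 91], [296, 89], [296, 90], [296, 92], [297, 89], [297, 87], [297, 88]]
[(array([401.19, 210.38]), np.int32(215)), (array([411.11, 243.74]), np.int32(27))] 393 413 197 250
[[395, 197], [394, 198], [395, 198], [396, 198], [397, 198], [398, 198], [399, 198], [400, 198]]
```

The spoon is unchanged in the grip. I'll lower it along the reverse of the extraction path.

```bash
python3 -m pendant '[[[15,0,2],[0,0,0]],[[35,0,3],[0,0,0]],[[55,0,3],[0,0,0]],[[75,0,3],[0,0,0]],[[95,0,3],[0,0,0]],[[115,0,3],[0,0,0]],[[130,1,3],[0,0,0]],[[142,4,3],[0,0,0]]]'
python3 -m pendant '[[[6,2,0],[0,0,0]],[[12,5,0],[0,0,0]],[[18,7,0],[0,0,0]],[[24,10,0],[0,0,0]],[[30,13,0],[0,0,0]],[[36,15,0],[0,0,0]],[[41,16,0],[0,0,0]],[[41,16,0],[0,0,0]]]'
python3 - <<'E'
from h import *
from workcell import *
o=get_obs();print(o['tcp_pos'],o['force'])
out=[]
for n,b in(('scene',(260,65,100,75)),('top',(350,185,100,75))):
    d=get_image(n);x,y,w,h=b
    out.append(cv2.resize(d['frame'][y:y+h,x:x+w],(400,300),interpolation=cv2.INTER_CUBIC))
cv2.imwrite('pics/g8.png',np.hstack(out))
E
```

```text
t: 19.2
tcp_pos: [432.4, -313.4, 193.4]
ee_rot: [-2.08, 1.57, 2.515]
force: [-0.6, -0.5, -0.6]
opening: 11.0
t: 20.0
tcp_pos: [451.4, -316.5, 154.0]
ee_rot: [1.334, 1.565, -0.353]
force: [5.8, -1.3, -0.7]
opening: 10.9
[ 451.38 -316.48  153.98] [ 5.76 -1.34 -0.69]
```

View pics/g8.png

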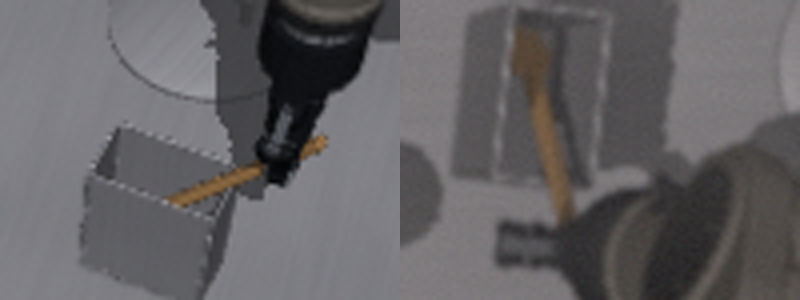

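The blade is in the caddy at the far wall and the shaft rests lightly on the near rim (force 5.8 N). I'll settle it slightly, release, and rise clear.

```bash
python3 -m pendant '[[[2,1,0],[0,0,0]],[[3,2,0],[0,0,0]],[[3,2,0],[0,0,0]],[[3,2,0],[0,0,0]],[[3,2,0],[0,0,0]],[[3,2,0],[0,0,0]],[[3,2,0],[0,0,0]],[[3,2,0],[0,0,0]]]'
python3 -m pendant '[[[0,0,0],[0,0,0]],[[0,0,0],[0,0,0]],[[0,0,0],[0,0,0]],[[0,0,0],[0,0,0]],[[0,0,0],[0,0,0]],[[0,0,0],[0,0,0]],[[0,0,0],[0,0,0]],[[0,0,0],[0,0,0]]]' 60
python3 -m pendant '[[[-10,0,0],[0,0,0]],[[-25,0,0],[0,0,0]],[[-45,0,0],[0,0,0]],[[-70,0,0],[0,0,0]],[[-100,0,0],[0,0,0]],[[-125,-25,0],[0,0,0]],[[-140,-50,0],[0,0,0]],[[-140,-60,0],[0,0,0]]]'
python3 - <<'E'
from h import *
from workcell import *
o=get_obs();print(o['t'],o['tcp_pos'],o['force'])
t0=load('top0')
out=[]
for n,b in(('scene',(260,65,100,75)),('top',(350,185,100,75)),('scene',(180,165,120,90)),('top',(100,100,240,180))):
    d=get_image(n);np.savez(n+'9.npz',**d);x,y,w,h=b
    out.append(cv2.resize(d['frame'][y:y+h,x:x+w],(400,300),interpolation=cv2.INTER_CUBIC))
cv2.imwrite('pics/g9.png',np.vstack([np.hstack(out[:2]),np.hstack(out[2:])]))
df=cv2.absdiff(d['frame'],t0['frame']).max(2)
for n,(x,y,w,h) in dict(cups=(300,222,42,42),syrup=(170,230,35,32),nap=(110,178,50,50)).items(): print(n,df[y:y+h,x:x+w].mean(),(df[y:y+h,x:x+w]>40).sum())
E
```

```text
t: 20.9
tcp_pos: [452.8, -316.9, 152.0]
ee_rot: [1.256, 1.565, -0.432]
force: [1.6, 0.0, 7.4]
opening: 11.0
t: 21.7
tcp_pos: [450.5, -316.0, 150.3]
ee_rot: [0.76, 1.571, -0.928]
force: [0.8, 1.0, 0.2]
opening: 60.3
t: 22.5
tcp_pos: [390.1, -309.9, 293.3]
ee_rot: [1.002, 1.566, -0.687]
force: [0.2, -1.1, -0.1]
opening: 59.6
22.5 [ 390.07 -309.88  293.33] [ 0.19 -1.05 -0.09]
cups 3.141156462585034 0
syrup 3.101785714285714 0
nap 4.138 0
```

View pics/g9.png

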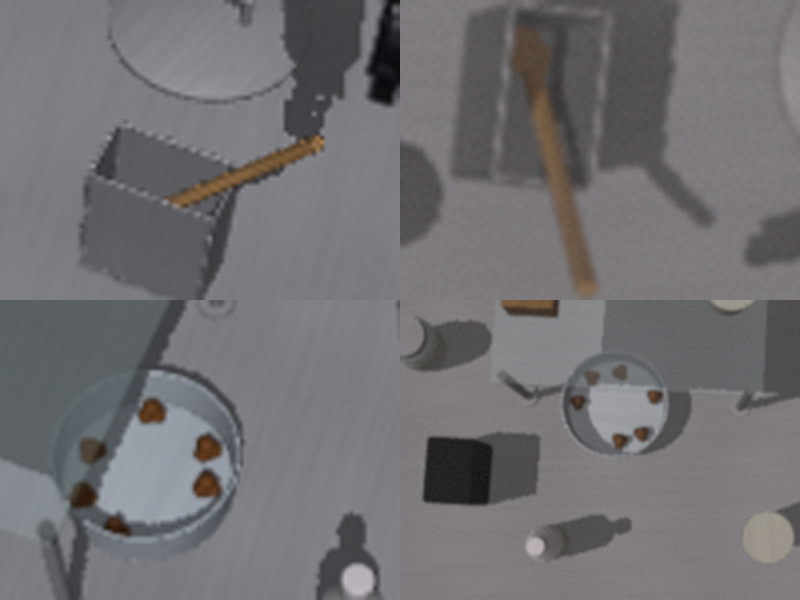

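The spoon leans in the caddy as it did at the start, with its end at (322,143) in the crop. All six clusters are in the pan, the bystanders haven't moved, and the gripper is clear, so I'm handing in.

```bash
python3 -c "from workcell import *; print(sign_off())"
```

```text
the job is handed in; nothing more can be done
None
```

The job is done and handed in at about 22.5 s on the robot's clock, well under the 64 s limit; sign-off gives no verdict.

I took the spoon from the caddy and dipped it at the near side. I then stirred two full clockwise rounds under the shelf, ending at the near side, and stood it back in the caddy blade down.

- **Clusters:** after round 2 each was at least 19 mm from every cluster's starting position, measured in the scene and top views. Two or so were visible in only one view. In the last picture all six are in the pan.
- **Spoon:** it leans in the caddy much as it did at the start, blade at the far wall. I judged this from the last picture and did not measure the tip height or lean.
- **Napkin box, bottle and cups:** the before-and-after top pictures show no change.
- **Forces:** the highest readings I saw were about 6–7 N, while the spoon settled in the caddy. During the stirring they stayed near 3 N.
- **Disagreement:** the two views put the pan centre up to about 7 mm apart in the first rough estimate. This agreed to about 3 mm after a second look, before I dipped the spoon.

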